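Lock the lift stand's platform on its upper rung and load it

TASK

Raise the platform of the small lift stand by its T-handle until its gravity pawl has clicked past the upper rung, without forcing it against the top stop, then lower it gently until it hangs on that rung by itself, and let go. Do not let it drop or slam. Then stand the small dropper bottle upright on the round rubber pad of the raised platform, and leave the other things on the table where they are.

Things in the scene. Friction and masses are not known exactly. Their poses are not given: they have to be found in the camera images.
- stand: Grey lift stand, fixed: foot plate 240 x 170 mm, 14 mm high (195 mm to the front of the posts, 45 mm behind), two steel posts 68 mm apart with a bridge on top (223 mm high, 92 mm wide, 24 mm deep). Origin on the table midway between the posts; x points from the front (handle side) to the back, y left, z up. No more than 30 N between platform (with pawl) and stand (stop, rungs).
- upper_rung (a point): Nominal centre of the upper of two round steel rungs (8 mm) between the posts, 127 mm above the table; the lower is 50 mm below it. Rungs and stiff rubber top stop sit on one hand-set strip that truly lies up to 14 mm higher or lower than this point, unmeasured: find it by feel. The pawl clears the upper rung when about 17 mm above its seat there, the stop ends the travel 21 mm above the seat.
- pawl_pin (a point): Hinge pin of the steel pawl (tip 28 mm long) between platform and rungs, 30 mm below the platform's top; moves with the platform. At rest the tip points level to the rungs and cannot turn up further. As the platform rises, a rung folds the tip down with almost no force; once past, its heavy tail swings it back in about 0.2 s; lowered then, it lands on the rung and carries the platform.
- carriage (a joint): Height of the sliding platform above its lowest position (m; 0 at the start, up positive; straight up and down). Seated on the lower rung about 0.029, on the upper 0.079, at the top stop 0.100, all three alike up to 0.014 more or less. Mass 0.4 to 0.85 kg, sliding friction about 0.5 N; it falls if let go between rungs. Never down faster than 0.15 m/s.
- lift_handle (a point): Grasp point on the T-handle on the left of the platform: upright aluminium fin 16 mm thick (y), 28 mm long (x), with a head 34 mm wide (y), 36 mm long, 10 mm high on top. The point is in the fin's middle, 24 mm above the platform's top, 18 mm below the head's underside; head top 28 mm above it; 110 mm in front of the posts. Moves with the platform; axes of the stand: grasp across y.
- pad (a point): Centre of the top of the round black rubber pad (diameter 56 mm, 2 mm high) on the platform, right of the handle: 105 mm beside it along y and 10 mm farther back. Moves with the platform. The grey platform measures 105 mm along x and 200 mm along y and is 10 mm thick; its top is 85 mm above the table when lowered.
- dropper_mid (a point): Centre (31 mm above its underside) of the small plastic dropper bottle with a ribbed white cap: 33 mm in diameter, 62 mm high, cap 26 mm wide over the top 16 mm; about 0.03 kg. It stands upright on the table to the right; z points up.
- clock: Flat white timer, 62 x 66 x 20 mm, lying on the table; origin at its underside. A bystander.
- tape: Roll of masking tape lying flat, diameter 98 mm, 20 mm high; origin at its underside. A bystander.
- flask: Plastic bottle, 60 mm in diameter and 94 mm high, beside the stand; origin at its underside. A bystander.
Things that resemble listed ones, but are neither listed nor needed, are in the scene too. What is shaped like the part that bears dropper_mid but purple is not meant.

How it is judged:
By the outcome, as a careful person would: the job done as asked, in the order asked, and still so for the second after the job is handed in, with the robot touching nothing.
It also fails if it takes over 72 s, if anything falls off the work surface, if the arm or the gripper's body presses on something with over 40 N, if the wrist force passes 120 N, or if a joint passes its speed limit or range.

ROBOT

A 7-joint arm with a two-finger parallel gripper is mounted at the origin on a cart in front of the work surface, level with it; the furniture and walls round the work are solid. World frame = base frame: x ahead of the robot, y to its left, z up, the work surface at z = 0. Lengths are in m, angles in rad, forces in N, time in s.
With the tool pointing down it reaches from about 0.35 to 0.9 m from the base axis. Payload 19.9 kg.
Tool frame: the origin (TCP) lies on the centre line of the jaws, within the pads' length; the fingertips stand env.finger_overhang ahead of it and the grasp point (between the pads) lies 6 mm ahead of it (env.finger_overhang is the distance from the TCP to the fingertips, in m); z points along the fingers, y is the line along which they close (so a half turn about z gives the same grasp; the last joint's range is limited). The gripper opens to 94 mm and grips with 3 to 60 N. Pads are 16 mm wide; open, the fingers measure 119 mm over their backs; the gripper's body (75 mm by 177 mm) begins 78 mm behind the grasp point.
Start: joints at [-1.347, 0.417, -0.01, 1.614, 0.005, 1.111, -0.053], TCP at [0.164, 0.603, 0.23] pointing down, gripper open.
Joint ranges: [-2.81, 2.81], [-0.39, 2.02], [-1.27, 1.25], [0.06, 2.57], [-1.19, 4.33], [0.19, 2], [-2.82, 2.82]. Speed limits (rad/s): [1.89, 1.89, 2.39, 2.39, 3.01, 3.01, 3.01].

INTERFACE

Orientations are given as a unit quaternion [x, y, z, w].
In Python, from rig import env gives the robot as it stands. The module is installed in compiled form; this text tells all that it offers.
- The arm moves only by the tool jog_arm, never from a script. Its argument "plan" is a list of rows, each an object with "twist": the turn, a rotation vector about the tool's x, y, z in degrees, a list of three; "travel": the shift along the tool's x, y, z in mm, a list of three; "jaw": the gripper command: -1 is shut, 1 is fully open, values between are in proportion. In form: [{"twist": [rx, ry, rz], "travel": [tx, ty, tz], "jaw": jaw}, ...]. A call has 1 to 10 rows; each row is the pose to reach, as a shift and turn from the pose commanded when the call began, along the tool's axes at that moment; what a row does not reach only later rows make up. A row lasts 1/8 s, in which the tool goes at most 62.5 mm and 10.7 degrees, less where a joint would pass 70% of its speed; a pose out of reach is approached as far as the arm can. A call with a gripper value outside its range is refused whole. The fingers move at their own pace and stop on an object; the grip force is fixed at half the most. Time passes only in rows, so rows that repeat a pose let the fingers close. It gives the time, the measured TCP pose, the force, the opening and the grip force at its end, in the units of the state.
- env.get_state(): the state, without advancing time (a new reading comes with each control period).
- env.capture(name): name is "side" or "top"; returns a dict with "image" (420x560x3 uint8, red, green, blue), "depth" (420x560 float32, m along the optical axis (not along the pixel's ray), 0 where there is no reading), "fx", "fy", "cx", "cy" (pixels), "extrinsics" (4x4, takes a point from world to camera coordinates). Camera axes: x right, y down, z forward; pixel columns grow to the right and rows downward; lengths in m; the calibration is good to about 2 mm. A picture is of the moment at which its call begins.
- env.hand_in(): hands the job in; it is judged then, once.
The state is a dict: "clock": time; "q": joint angles; "dq": joint speeds; "joint_torque": joint torques, N m; "tool_pos": TCP position; "orientation": TCP orientation; "ft_force": force on the tool from outside, world axes, zero at the start; "ft_torque": the same for the moment, N m; "width": finger opening in m; "gripper_force": force on a finger pad.
Only numpy, scipy, OpenCV 4.12 (cv2) and the standard library are available. Lean on these libraries where they do the work, as an engineer would, in place of code of your own. Each camera call takes 0.05 s, during which the arm holds its last target. There are 200 camera calls.

## Working session

There is one attempt and no reset: what is moved stays moved. The work goes in short steps, Python scripts to look and compute and a tool call to move; the robot and the scene stay as the last step left them, time stands still between calls to the robot, and variables do not carry over. Pictures are saved under pics/ and viewed, at most 10 in all, crops included, and the job is handed in when it is done.

Besides the shell and the picture viewer there is one more tool, called after ">>>" by a JSON object that holds its "method" and its "body". jog_arm: Moves the arm, as the interface text tells. Its arguments: {"type":"object","properties":{"plan":{"type":"array"}},"required":["plan"]}

```bash
mkdir -p pics; cat > h.py <<'E'
import numpy as np, cv2
from rig import env
def cap(n):
    d=env.capture(n); E=np.array(d["extrinsics"]); D=d["depth"]
    v,u=np.mgrid[:420,:560]
    P=np.stack([(u-d["cx"])/d["fx"]*D,(v-d["cy"])/d["fy"]*D,D],-1)
    W=(P-E[:3,3])@E[:3,:3]; W[D==0]=np.nan
    return d,W
def save(d,f): cv2.imwrite(f,d["image"][:,:,::-1])
E
python3 - <<'E'
from h import *
s=env.get_state(); print({k:np.round(v,3) for k,v in s.items()}, env.finger_overhang)
for n in("side","top"):
    d,W=cap(n); save(d,f"pics/{n}0.png"); np.savez(f"{n}0.npz",W=W,im=d["image"]); 
    print(n,np.round(d["extrinsics"],3).tolist(),d["fx"])
E
```

```text
{'clock': np.float64(0.0), 'q': array([-1.346,  0.418, -0.01 ,  1.614,  0.005,  1.111, -0.053]), 'dq': array([ 0.002, -0.   , -0.   ,  0.001, -0.001, -0.001,  0.001]), 'joint_torque': array([-1.0000e-03, -8.5126e+01,  6.3800e-01, -4.2597e+01, -4.9000e-02,
        1.9000e-02,  0.0000e+00]), 'tool_pos': array([0.164, 0.603, 0.23 ]), 'orientation': array([ 0.133,  0.991, -0.001, -0.   ]), 'ft_force': array([0.309, 0.412, 0.585]), 'ft_torque': array([ 0.01 ,  0.042, -0.049]), 'gripper_force': np.float64(0.0), 'width': np.float64(0.094)} 0.025
side [[0.909, -0.417, -0.016, -0.439], [-0.221, -0.45, -0.865, 0.207], [0.354, 0.79, -0.501, 1.301], [0.0, 0.0, 0.0, 1.0]] 518.7675597520548
top [[-0.021, -1.0, 0.011, 0.038], [-0.984, 0.019, -0.178, 0.5], [0.178, -0.014, -0.984, 1.038], [0.0, 0.0, 0.0, 1.0]] 398.27164705244365
```

View pics/side0.png

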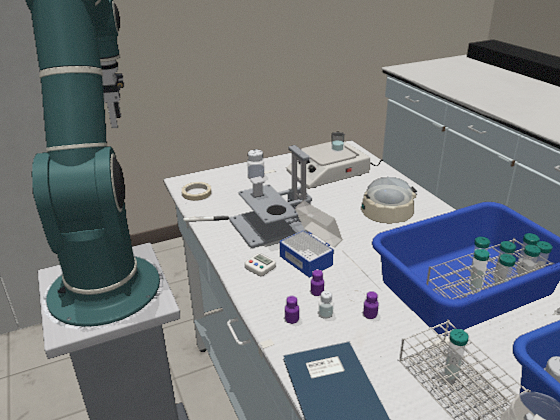

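View pics/top0.png

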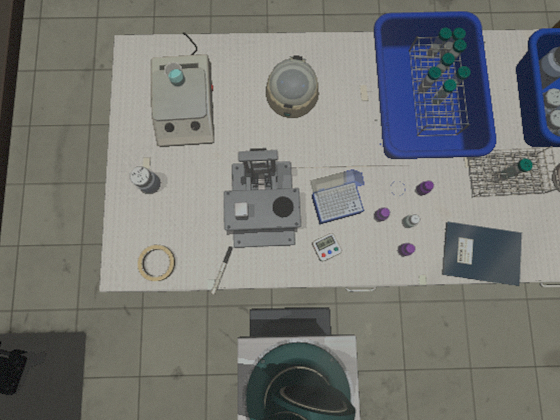

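The top view shows the stand with its handle head at (240,210) and pad at (283,207). Small bottles are at (412,220), which is clear/grey with a white cap, and at (426,187), (382,213) and (406,249), which are purple decoys. The non-purple one at (412,220), at (326,304) in the side view, fits the description. The tape at (155,262), clock (327,247) and flask (145,180) are bystanders.

```bash
python3 - <<'E'
from h import *
t=np.load("top0.npz"); W=t["W"]; im=t["im"]
a=cv2.resize(im[140:260,215:315],None,fx=4,fy=4,interpolation=cv2.INTER_CUBIC)
b=cv2.resize(im[170:260,370:440],None,fx=5.33,fy=5.33,interpolation=cv2.INTER_CUBIC)[:480]
cv2.imwrite("pics/crop.png",np.hstack([a,b])[:,:,::-1])
def blob(r0,r1,c0,c1,z0,z1,n):
    w=W[r0:r1,c0:c1].reshape(-1,3); w=w[(w[:,2]>z0)&(w[:,2]<z1)]
    print(n,len(w),"mean",w.mean(0).round(4),"med z",np.median(w[:,2]).round(4),"rect",cv2.minAreaRect(w[:,:2].astype(np.float32)))
blob(190,230,225,255,.12,.16,"head")
blob(180,235,215,310,.078,.092,"platform")
blob(140,175,230,290,.2,.24,"bridge")
blob(150,255,215,310,.008,.02,"foot")
blob(205,235,398,425,.05,.08,"dropper top")
blob(205,235,398,425,.01,.08,"dropper all")
blob(130,200,120,165,.07,.12,"flask")
blob(230,265,305,345,.01,.04,"clock")
blob(170,225,305,370,.01,.12,"box")
# dark pad
m=(im[190:225,265:305].sum(-1)<130); w=W[190:225,265:305][m]; w=w[(w[:,2]>.08)&(w[:,2]<.095)]
print("pad",len(w),w.mean(0),w.min(0),w.max(0))
for p in((187,426),(213,382),(249,406)): print(W[p])
E
```

```text
head 196 mean [0.4766 0.1328 0.1364] med z 0.1365 rect ((0.47664469480514526, 0.13251644372940063), (0.032461829483509064, 0.03574422746896744), 89.5967788696289)
platform 2887 mean [0.4869 0.0798 0.0851] med z 0.0852 rect ((0.4982716739177704, 0.08394553512334824), (0.12966971099376678, 0.20000572502613068), 1.2870445251464844)
bridge 416 mean [0.5867 0.0861 0.2224] med z 0.2228 rect ((0.592108428478241, 0.08604442328214645), (0.03350943699479103, 0.08876027166843414), 1.066848874092102)
foot 2039 mean [0.4971 0.0843 0.0138] med z 0.0138 rect ((0.5042555332183838, 0.09444022923707962), (0.2584884762763977, 0.19075970351696014), 1.3726438283920288)
dropper top 82 mean [ 0.4537 -0.3227  0.0599] med z 0.0605 rect ((0.4543450176715851, -0.3233698308467865), (0.023323865607380867, 0.024682914838194847), 76.20110321044922)
dropper all 171 mean [ 0.4523 -0.3185  0.0456] med z 0.0477 rect ((0.4539341330528259, -0.3213127851486206), (0.03271459415555, 0.028926879167556763), 2.5585031509399414)
flask 357 mean [0.5766 0.3997 0.0912] med z 0.093 rect ((0.5783518552780151, 0.4022943377494812), (0.05162544175982475, 0.05051850154995918), 69.21412658691406)
clock 528 mean [ 0.3874 -0.0905  0.0182] med z 0.0181 rect ((0.3879567086696625, -0.09083989262580872), (0.06092964857816696, 0.06625441461801529), 24.916797637939453)
box 1464 mean [ 0.5059 -0.1166  0.0574] med z 0.0534 rect ((0.5211411714553833, -0.11786334216594696), (0.11669508367776871, 0.12178873270750046), 14.203238487243652)<stdin>:20: RuntimeWarning: Mean of empty slice.
  ret = um.true_divide(
Traceback (most recent call last):
ValueError: zero-size array to reduction operation minimum which has no identity
```

View pics/crop.png

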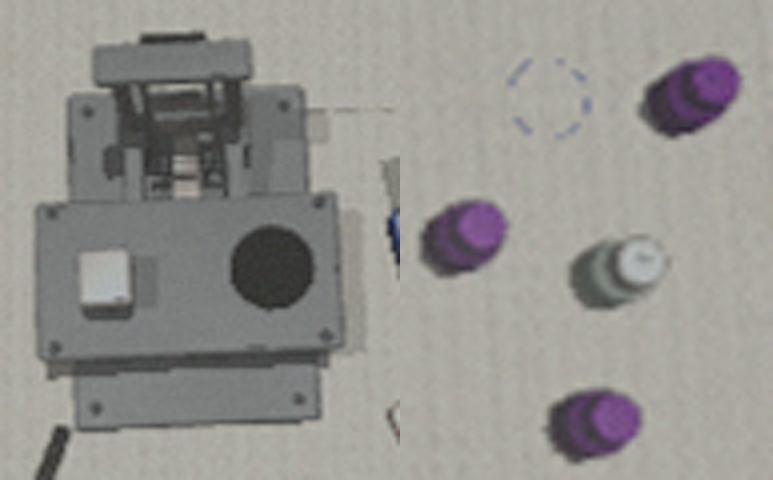

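The crop confirms the choice: only the grey bottle with a white cap, near top pixel (412,220), is not purple. Next I set up a helper that converts world goals into tool-frame moves.

```bash
cat > go.py <<'E'
import sys; from h import *
from scipy.spatial.transform import Rotation as R
# usage: go.py x y z yaw_deg  (tool down, tool y at yaw_deg in world)
x,y,z,a=map(float,sys.argv[1:5]); s=env.get_state()
r=R.from_quat(s["orientation"]); a=np.radians(a)
ty=np.array([np.cos(a),np.sin(a),0]); tz=np.array([0,0,-1.]); T=R.from_matrix(np.stack([np.cross(ty,tz),ty,tz],1))
print("t",s["clock"],"pos",s["tool_pos"].round(4),"F",s["ft_force"].round(2),"w",round(float(s["width"]),4))
print("travel",(r.inv().apply(np.array([x,y,z])-s["tool_pos"])*1e3).round(1),"twist",np.degrees((r.inv()*T).as_rotvec()).round(2))
E
python3 go.py 0.477 0.1325 0.22 91.3
```

```text
t 0.1 pos [0.1641 0.6027 0.2299] F [-0.9   0.49  0.26] w 0.0939
travel [-425.4 -371.5   10.3] twist [-7.000e-02 -1.000e-02 -1.653e+01]
```

>>> {"method": "jog_arm", "body": {"plan": [{"twist": [0,0,-2],"travel": [-40,-35,1],"jaw": 1},{"twist": [0,0,-4],"travel": [-82,-72,2],"jaw": 1},{"twist": [0,0,-6],"travel": [-125,-109,3],"jaw": 1},{"twist": [0,0,-8],"travel": [-168,-147,4],"jaw": 1},{"twist": [0,0,-10],"travel": [-211,-184,5],"jaw": 1},{"twist": [0,0,-12],"travel": [-254,-222,6],"jaw": 1},{"twist": [0,0,-13.5],"travel": [-297,-259,7],"jaw": 1},{"twist": [0,0,-15],"travel": [-340,-297,8],"jaw": 1},{"twist": [0,0,-16],"travel": [-383,-334,9],"jaw": 1},{"twist": [0,0,-16.5],"travel": [-425,-371,10],"jaw": 1}]}}

```text
clock: 1.35
tool_pos: [0.4775, 0.1317, 0.2205]
orientation: [-0.011, 1.0, 0.0, 0.0]
ft_force: [0.6, 0.6, 1.1]
width: 0.0937
gripper_force: 0.0
```

```bash
python3 go.py 0.477 0.1325 0.22 91.3
```

```text
t 1.35 pos [0.4775 0.1317 0.2205] F [0.64 0.56 1.08] w 0.0937
travel [0.5 0.8 0.5] twist [ 0.    0.01 -0.  ]
```

>>> {"method": "jog_arm", "body": {"plan": [{"twist": [0,0,0],"travel": [0,0,20],"jaw": 1},{"twist": [0,0,0],"travel": [0,0,45],"jaw": 1},{"twist": [0,0,0],"travel": [0,0,65],"jaw": 1},{"twist": [0,0,0],"travel": [0,0,78],"jaw": 1},{"twist": [0,0,0],"travel": [0,0,83],"jaw": 1},{"twist": [0,0,0],"travel": [0,0,83],"jaw": 1}]}}

```text
clock: 2.1
tool_pos: [0.4769, 0.1334, 0.1376]
orientation: [-0.011, 1.0, -0.0, 0.0]
ft_force: [0.6, 0.4, 1.4]
width: 0.0939
gripper_force: 0.0
```

```bash
python3 - <<'E'
from h import *
d,W=cap("side"); cv2.imwrite("pics/s1.png",cv2.resize(d["image"][130:260,200:360],None,fx=4.5,fy=4.5,interpolation=cv2.INTER_CUBIC)[:,:,::-1])
E
```

```text
(no output)
```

View pics/s1.png

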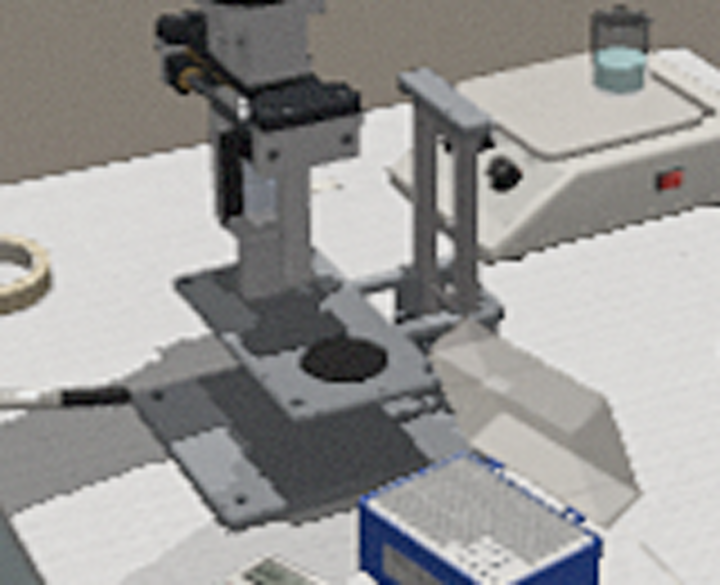

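The fingers straddle the T-handle, near (270,240) in the crop, and clear the platform and posts. Now I close on the head.

>>> {"method": "jog_arm", "body": {"plan": [{"twist": [0,0,0],"travel": [0,0,0],"jaw": -1},{"twist": [0,0,0],"travel": [0,0,0],"jaw": -1},{"twist": [0,0,0],"travel": [0,0,0],"jaw": -1},{"twist": [0,0,0],"travel": [0,0,0],"jaw": -1},{"twist": [0,0,0],"travel": [0,0,0],"jaw": -1},{"twist": [0,0,0],"travel": [0,0,0],"jaw": -1}]}}

```text
clock: 2.9
tool_pos: [0.4768, 0.1334, 0.1375]
orientation: [-0.011, 1.0, -0.0, 0.0]
ft_force: [-0.2, 0.5, -1.1]
width: 0.0371
gripper_force: 0.5
```

>>> {"method": "jog_arm", "body": {"plan": [{"twist": [0,0,0],"travel": [0,0,0],"jaw": -1},{"twist": [0,0,0],"travel": [0,0,0],"jaw": -1},{"twist": [0,0,0],"travel": [0,0,0],"jaw": -1},{"twist": [0,0,0],"travel": [0,0,0],"jaw": -1}]}}

```text
clock: 3.4
tool_pos: [0.4768, 0.135, 0.1375]
orientation: [-0.012, 1.0, 0.001, 0.0]
ft_force: [0.2, 11.3, -3.2]
width: 0.0335
gripper_force: 30.0
```

Grip holds 30 N on a 33.5 mm width, the head. I relieve the 1.6 mm side offset and lift a little to feel the weight.

>>> {"method": "jog_arm", "body": {"plan": [{"twist": [0,0,0],"travel": [0,1.6,0],"jaw": -1},{"twist": [0,0,0],"travel": [0,1.6,-2],"jaw": -1},{"twist": [0,0,0],"travel": [0,1.6,-5],"jaw": -1},{"twist": [0,0,0],"travel": [0,1.6,-8],"jaw": -1},{"twist": [0,0,0],"travel": [0,1.6,-10],"jaw": -1},{"twist": [0,0,0],"travel": [0,1.6,-10],"jaw": -1}]}}

```text
clock: 4.15
tool_pos: [0.4767, 0.1351, 0.1476]
orientation: [-0.011, 1.0, 0.0, 0.0]
ft_force: [2.2, 4.2, -7.1]
width: 0.0336
gripper_force: 30.0
```

```bash
cat > chk.py <<'E'
from h import *
d,W=cap("top"); im=d["image"]
# platform top: plane points right of the gripper near pad/edge
w=W[150:255,255:315].reshape(-1,3); w=w[(w[:,2]>.075)&(w[:,2]<.205)&(w[:,0]<.55)&(w[:,0]>.43)&(w[:,1]<.06)&(w[:,1]>-.02)]
s=env.get_state()
print("t",s["clock"],"plat z",np.median(w[:,2]).round(4),len(w),"tool",s["tool_pos"].round(4),"F",s["ft_force"].round(2),"T",s["ft_torque"].round(2))
E
python3 chk.py
```

```text
t 4.2 plat z 0.0955 1020 tool [0.4767 0.1351 0.1475] F [ 1.68  4.22 -7.31] T [ 1.07 -0.49  0.02]
```

The platform follows, rising 10 mm with a load of about 6–8 N. Rungs and stop share one strip, so I'll find the strip's offset on the lower rung, which avoids touching the stop. First I raise to c≈0.062, which passes the lower rung in every case and stays below any possible stop. Then I lower slowly and feel for the seat.

>>> {"method": "jog_arm", "body": {"plan": [{"twist": [0,0,0],"travel": [0,0.5,-4],"jaw": -1},{"twist": [0,0,0],"travel": [0,0.5,-10],"jaw": -1},{"twist": [0,0,0],"travel": [0,0.5,-17],"jaw": -1},{"twist": [0,0,0],"travel": [0,0.5,-24],"jaw": -1},{"twist": [0,0,0],"travel": [0,0.5,-31],"jaw": -1},{"twist": [0,0,0],"travel": [0,0.5,-38],"jaw": -1},{"twist": [0,0,0],"travel": [0,0.5,-45],"jaw": -1},{"twist": [0,0,0],"travel": [0,0.5,-50],"jaw": -1},{"twist": [0,0,0],"travel": [0,0.5,-52],"jaw": -1},{"twist": [0,0,0],"travel": [0,0.5,-52],"jaw": -1}]}}

```text
clock: 5.45
tool_pos: [0.4767, 0.1352, 0.1998]
orientation: [-0.011, 1.0, -0.0, -0.0]
ft_force: [2.2, -4.2, -8.1]
width: 0.0336
gripper_force: 30.0
```

```bash
python3 chk.py
```

```text
t 5.5 plat z 0.1476 1137 tool [0.4767 0.1352 0.1997] F [ 2.71 -4.81 -6.99] T [-1.06 -0.68  0.05]
```

>>> {"method": "jog_arm", "body": {"plan": [{"twist": [0,0,0],"travel": [0,0,3],"jaw": -1},{"twist": [0,0,0],"travel": [0,0,6],"jaw": -1},{"twist": [0,0,0],"travel": [0,0,9],"jaw": -1},{"twist": [0,0,0],"travel": [0,0,12],"jaw": -1},{"twist": [0,0,0],"travel": [0,0,14],"jaw": -1},{"twist": [0,0,0],"travel": [0,0,16],"jaw": -1},{"twist": [0,0,0],"travel": [0,0,17],"jaw": -1}]}}

```text
clock: 6.38
tool_pos: [0.4767, 0.1352, 0.1825]
orientation: [-0.011, 1.0, -0.0, -0.0]
ft_force: [3.4, -5.0, -6.7]
width: 0.0338
gripper_force: 30.0
```

```bash
python3 - <<'E'
from h import *
for n in("side","top"):
    W=np.load(f"{n}0.npz")["W"].reshape(-1,3)
    # stand frame
    a=np.radians(1.3); d=W-np.array([.590,.0845,0]); xs=d[:,0]*np.cos(a)+d[:,1]*np.sin(a); ys=-d[:,0]*np.sin(a)+d[:,1]*np.cos(a)
    m=(abs(ys)<.026)&(abs(xs)<.035)&(W[:,2]>.03)&(W[:,2]<.215)
    o=np.argsort(-W[m,2]); print(n,m.sum()); print((np.c_[xs[m],ys[m],W[m,2]][o]*1e3).round().astype(int).tolist()[:120])
E
```

```text
side 250
[[-19, -21, 215], [-18, -13, 214], [-17, -6, 214], [-12, -25, 205], [-12, -26, 203], [-10, -17, 202], [-12, 24, 201], [-12, -14, 201], [-8, 25, 200], [10, -15, 200], [-5, 23, 200], [-8, 18, 199], [-11, -18, 199], [-7, 2, 199], [-6, 10, 199], [13, -15, 199], [-6, -3, 198], [-3, -4, 198], [-8, -1, 198], [-7, 15, 197], [-15, -19, 197], [-2, 5, 197], [18, -12, 197], [-3, 22, 196], [13, -16, 196], [10, -14, 196], [-6, 10, 196], [8, -12, 195], [-7, 20, 195], [-8, 12, 195], [-9, -9, 195], [-8, 7, 194], [-8, 0, 194], [-14, -18, 194], [12, -17, 193], [18, -12, 193], [-8, -13, 193], [-8, 18, 193], [8, -13, 193], [-10, -15, 191], [-9, 22, 191], [-7, 14, 191], [12, -11, 191], [-11, 25, 191], [17, -13, 191], [10, -14, 190], [8, -13, 190], [-12, -14, 189], [-9, 22, 188], [-11, 25, 188], [-5, 24, 187], [-8, -12, 187], [-12, -14, 185], [-9, 22, 185], [-9, -14, 184], [-4, 25, 183], [-10, -16, 182], [-12, 23, 182], [-7, 21, 179], [-12, -13, 178], [-11, 24, 178], [-8, 24, 178], [-8, -13, 178], [-12, -15, 176], [-10, -16, 176], [-11, -18, 174], [-8, 25, 174], [-13, -16, 174], [-4, 26, 173], [-9
[... 1934 characters left out ...]
4], [-4, -7, 134], [-2, -14, 134], [-1, 11, 134], [-6, 6, 134], [-3, 14, 133], [-6, 9, 133], [-1, 4, 133], [-3, 6, 133], [-3, 16, 133], [-4, -4, 133], [-4, -12, 132], [1, -12, 132], [-1, 1, 132], [0, 19, 132], [2, 1, 132], [-4, -9, 132], [-2, -17, 132], [-3, 9, 132], [-3, 19, 132], [2, -4, 132], [-3, 1, 131], [-7, -19, 131], [-5, 19, 131], [2, -7, 131], [-3, 11, 131], [-1, -9, 131], [-6, 1, 131], [-5, 11, 131], [-1, -12, 131], [-3, 4, 131], [-5, 14, 131], [-5, 17, 130], [-4, -17, 130], [2, -14, 129], [1, 14, 129], [-5, -1, 128], [3, -1, 128], [-5, -4, 128], [-6, 22, 126], [-4, 4, 126], [-7, -19, 121], [-6, 23, 117], [-6, 20, 115], [-3, 20, 113], [-7, -19, 112], [-6, -21, 109], [-6, 23, 108]]
```

Depth from the top view puts the upper rung's top at about 0.135 m, so the strip is about +4 mm. The lower seat should be near c≈0.033, tool z≈0.1705. I check this by feel.

>>> {"method": "jog_arm", "body": {"plan": [{"twist": [0,0,0],"travel": [0,-0.2,3],"jaw": -1},{"twist": [0,0,0],"travel": [0,-0.2,6],"jaw": -1},{"twist": [0,0,0],"travel": [0,-0.2,8],"jaw": -1},{"twist": [0,0,0],"travel": [0,-0.2,9],"jaw": -1},{"twist": [0,0,0],"travel": [0,-0.2,9],"jaw": -1}]}}

```text
clock: 7.0
tool_pos: [0.4767, 0.1352, 0.1733]
orientation: [-0.011, 1.0, -0.0, -0.0]
ft_force: [2.6, -3.9, -8.2]
width: 0.0336
gripper_force: 30.0
```

>>> {"method": "jog_arm", "body": {"plan": [{"twist": [0,0,0],"travel": [0,0,0.5],"jaw": -1},{"twist": [0,0,0],"travel": [0,0,1],"jaw": -1},{"twist": [0,0,0],"travel": [0,0,1],"jaw": -1}]}}

```text
clock: 7.38
tool_pos: [0.4767, 0.1352, 0.1723]
orientation: [-0.011, 1.0, -0.0, -0.0]
ft_force: [2.7, -4.8, -8.4]
width: 0.0337
gripper_force: 30.0
```

>>> {"method": "jog_arm", "body": {"plan": [{"twist": [0,0,0],"travel": [0,0,0.5],"jaw": -1},{"twist": [0,0,0],"travel": [0,0,1],"jaw": -1},{"twist": [0,0,0],"travel": [0,0,1],"jaw": -1}]}}

```text
clock: 7.75
tool_pos: [0.4767, 0.1352, 0.1713]
orientation: [-0.011, 1.0, -0.0, -0.0]
ft_force: [2.8, -3.3, -7.8]
width: 0.0337
gripper_force: 30.0
```

>>> {"method": "jog_arm", "body": {"plan": [{"twist": [0,0,0],"travel": [0,0,0.5],"jaw": -1},{"twist": [0,0,0],"travel": [0,0,1],"jaw": -1},{"twist": [0,0,0],"travel": [0,0,1],"jaw": -1}]}}

```text
clock: 8.12
tool_pos: [0.4767, 0.1352, 0.1703]
orientation: [-0.011, 1.0, -0.0, -0.0]
ft_force: [1.8, -4.1, -8.0]
width: 0.0333
gripper_force: 30.0
```

>>> {"method": "jog_arm", "body": {"plan": [{"twist": [0,0,0],"travel": [0,0,0.4],"jaw": -1},{"twist": [0,0,0],"travel": [0,0,0.7],"jaw": -1},{"twist": [0,0,0],"travel": [0,0,0.7],"jaw": -1}]}}

```text
clock: 8.5
tool_pos: [0.4767, 0.1352, 0.1696]
orientation: [-0.011, 1.0, -0.0, -0.0]
ft_force: [3.5, -4.1, -7.6]
width: 0.0333
gripper_force: 30.0
```

>>> {"method": "jog_arm", "body": {"plan": [{"twist": [0,0,0],"travel": [0,0,0.5],"jaw": -1},{"twist": [0,0,0],"travel": [0,0,0.9],"jaw": -1},{"twist": [0,0,0],"travel": [0,0,0.9],"jaw": -1}]}}

```text
clock: 8.88
tool_pos: [0.4767, 0.1352, 0.1687]
orientation: [-0.011, 1.0, -0.0, -0.0]
ft_force: [2.4, -4.7, -8.0]
width: 0.034
gripper_force: 30.0
```

>>> {"method": "jog_arm", "body": {"plan": [{"twist": [0,0,0],"travel": [0,0,0.5],"jaw": -1},{"twist": [0,0,0],"travel": [0,0,1],"jaw": -1},{"twist": [0,0,0],"travel": [0,0,1],"jaw": -1}]}}

```text
clock: 9.25
tool_pos: [0.4768, 0.1352, 0.1681]
orientation: [-0.011, 1.0, -0.0, 0.0]
ft_force: [0.7, -5.2, 0.2]
width: 0.0339
gripper_force: 30.0
```

>>> {"method": "jog_arm", "body": {"plan": [{"twist": [0,0,0],"travel": [0,0,0.5],"jaw": -1},{"twist": [0,0,0],"travel": [0,0,0.5],"jaw": -1}]}}

```text
clock: 9.5
tool_pos: [0.4768, 0.1352, 0.1678]
orientation: [-0.011, 1.0, 0.0, -0.0]
ft_force: [-1.8, -5.8, 5.7]
width: 0.0338
gripper_force: 30.0
```

>>> {"method": "jog_arm", "body": {"plan": [{"twist": [0,0,0],"travel": [0,0,0.5],"jaw": -1},{"twist": [0,0,0],"travel": [0,0,0.5],"jaw": -1}]}}

```text
clock: 9.75
tool_pos: [0.4768, 0.1353, 0.1676]
orientation: [-0.011, 1.0, 0.0, 0.0]
ft_force: [-4.5, -6.2, 10.9]
width: 0.034
gripper_force: 30.0
```

The lower seat is felt at tool z≈0.1683. The upper seat should therefore be at ≈0.2183, pawl clear at ≈0.2353 and the stop at ≈0.2393. I raise to 0.2265 first, then slowly to 0.2374.

>>> {"method": "jog_arm", "body": {"plan": [{"twist": [0,0,0],"travel": [0,-0.2,-4],"jaw": -1},{"twist": [0,0,0],"travel": [0,-0.2,-11],"jaw": -1},{"twist": [0,0,0],"travel": [0,-0.2,-18],"jaw": -1},{"twist": [0,0,0],"travel": [0,-0.2,-25],"jaw": -1},{"twist": [0,0,0],"travel": [0,-0.2,-32],"jaw": -1},{"twist": [0,0,0],"travel": [0,-0.2,-39],"jaw": -1},{"twist": [0,0,0],"travel": [0,-0.2,-46],"jaw": -1},{"twist": [0,0,0],"travel": [0,-0.2,-53],"jaw": -1},{"twist": [0,0,0],"travel": [0,-0.2,-58],"jaw": -1},{"twist": [0,0,0],"travel": [0,-0.2,-60],"jaw": -1}]}}

```text
clock: 11.0
tool_pos: [0.4767, 0.1352, 0.2271]
orientation: [-0.011, 1.0, 0.0, 0.0]
ft_force: [2.8, -1.1, -8.2]
width: 0.0333
gripper_force: 30.0
```

```bash
python3 chk.py
```

```text
t 11.05 plat z 0.1751 1200 tool [0.4767 0.1352 0.2272] F [ 1.45 -1.59 -7.49] T [-0.33 -0.31  0.06]
```

Still no slip: platform z is tool z minus 52.1 mm. Rising a slow 10 mm more to ≈0.2372.

>>> {"method": "jog_arm", "body": {"plan": [{"twist": [0,0,0],"travel": [0,0,-2],"jaw": -1},{"twist": [0,0,0],"travel": [0,0,-4],"jaw": -1},{"twist": [0,0,0],"travel": [0,0,-6],"jaw": -1},{"twist": [0,0,0],"travel": [0,0,-8],"jaw": -1},{"twist": [0,0,0],"travel": [0,0,-9],"jaw": -1},{"twist": [0,0,0],"travel": [0,0,-9.6],"jaw": -1},{"twist": [0,0,0],"travel": [0,0,-10],"jaw": -1},{"twist": [0,0,0],"travel": [0,0,-10],"jaw": -1},{"twist": [0,0,0],"travel": [0,0,-10],"jaw": -1},{"twist": [0,0,0],"travel": [0,0,-10],"jaw": -1}]}}

```text
clock: 12.3
tool_pos: [0.4768, 0.1352, 0.2369]
orientation: [-0.011, 1.0, -0.0, 0.0]
ft_force: [1.7, 0.3, -6.6]
width: 0.0336
gripper_force: 30.0
```

>>> {"method": "jog_arm", "body": {"plan": [{"twist": [0,0,0],"travel": [0,0,-0.5],"jaw": -1},{"twist": [0,0,0],"travel": [0,0,-0.5],"jaw": -1},{"twist": [0,0,0],"travel": [0,0,-0.5],"jaw": -1}]}}

```text
clock: 12.68
tool_pos: [0.4768, 0.1352, 0.2374]
orientation: [-0.011, 1.0, -0.0, 0.0]
ft_force: [0.2, 1.1, -7.1]
width: 0.0335
gripper_force: 30.0
```

>>> {"method": "jog_arm", "body": {"plan": [{"twist": [0,0,0],"travel": [0,0,1],"jaw": -1},{"twist": [0,0,0],"travel": [0,0,3],"jaw": -1},{"twist": [0,0,0],"travel": [0,0,6],"jaw": -1},{"twist": [0,0,0],"travel": [0,0,9],"jaw": -1},{"twist": [0,0,0],"travel": [0,0,12],"jaw": -1},{"twist": [0,0,0],"travel": [0,0,14],"jaw": -1},{"twist": [0,0,0],"travel": [0,0,15.5],"jaw": -1},{"twist": [0,0,0],"travel": [0,0,16],"jaw": -1}]}}

```text
clock: 13.68
tool_pos: [0.4767, 0.1351, 0.2213]
orientation: [-0.011, 1.0, -0.0, -0.0]
ft_force: [0.6, 0.6, -6.7]
width: 0.0337
gripper_force: 30.0
```

>>> {"method": "jog_arm", "body": {"plan": [{"twist": [0,0,0],"travel": [0,0,0.7],"jaw": -1},{"twist": [0,0,0],"travel": [0,0,1.4],"jaw": -1},{"twist": [0,0,0],"travel": [0,0,2],"jaw": -1},{"twist": [0,0,0],"travel": [0,0,2],"jaw": -1}]}}

```text
clock: 14.18
tool_pos: [0.4768, 0.1352, 0.2193]
orientation: [-0.011, 1.0, -0.0, 0.0]
ft_force: [0.9, 1.6, -7.2]
width: 0.0339
gripper_force: 30.0
```

>>> {"method": "jog_arm", "body": {"plan": [{"twist": [0,0,0],"travel": [0,0,0.5],"jaw": -1},{"twist": [0,0,0],"travel": [0,0,1],"jaw": -1},{"twist": [0,0,0],"travel": [0,0,1],"jaw": -1}]}}

```text
clock: 14.55
tool_pos: [0.4767, 0.1351, 0.2184]
orientation: [-0.011, 1.0, -0.0, -0.0]
ft_force: [0.6, 2.2, -6.7]
width: 0.0339
gripper_force: 30.0
```

>>> {"method": "jog_arm", "body": {"plan": [{"twist": [0,0,0],"travel": [0,0,0.3],"jaw": -1},{"twist": [0,0,0],"travel": [0,0,0.6],"jaw": -1},{"twist": [0,0,0],"travel": [0,0,0.6],"jaw": -1}]}}

```text
clock: 14.92
tool_pos: [0.4768, 0.1352, 0.218]
orientation: [-0.011, 1.0, 0.0, 0.0]
ft_force: [-2.9, 1.6, 1.9]
width: 0.0337
gripper_force: 30.0
```

The load transferred at z=0.218, as predicted, so the platform hangs on the upper rung. I release it.

>>> {"method": "jog_arm", "body": {"plan": [{"twist": [0,0,0],"travel": [0,0,0],"jaw": 0.3},{"twist": [0,0,0],"travel": [0,0,0],"jaw": 0.3},{"twist": [0,0,0],"travel": [0,0,0],"jaw": 0.3},{"twist": [0,0,0],"travel": [0,0,0],"jaw": 0.3}]}}

```text
clock: 15.42
tool_pos: [0.4768, 0.1351, 0.2178]
orientation: [-0.011, 1.0, -0.0, 0.0]
ft_force: [-0.3, -0.4, -0.0]
width: 0.061
gripper_force: 0.0
```

```bash
python3 chk.py
```

```text
t 15.475 plat z 0.1661 1175 tool [0.4768 0.1351 0.2178] F [-0.47 -0.16 -0.23] T [-0.02 -0.    0.01]
```

Released, and the platform holds at z≈0.166 (c≈0.081). Next: retreat, and get positions for the dropper and its neighbours.

>>> {"method": "jog_arm", "body": {"plan": [{"twist": [0,0,0],"travel": [0,0,-10],"jaw": 0.6},{"twist": [0,0,0],"travel": [0,0,-30],"jaw": 0.6},{"twist": [0,0,0],"travel": [0,0,-50],"jaw": 0.6},{"twist": [0,0,0],"travel": [0,0,-65],"jaw": 0.2},{"twist": [0,0,0],"travel": [0,0,-70],"jaw": 0.2}]}}

```text
clock: 16.1
tool_pos: [0.477, 0.1352, 0.2888]
orientation: [-0.011, 1.0, 0.0, 0.001]
ft_force: [-0.3, 0.3, -0.4]
width: 0.0588
gripper_force: 0.0
```

```bash
python3 chk.py; python3 go.py 0.454 -0.322 0.25 90; python3 - <<'E'
from h import *
d,W=cap("top"); im=d["image"].astype(int); save(d,"pics/t2.png")
def c(r,q,n):
    w=W[r-14:r+14,q-14:q+14].reshape(-1,3); w=w[(w[:,2]>.054)&(w[:,2]<.075)]; print(n,len(w),((w.min(0)+w.max(0))/2).round(4),w.mean(0).round(4))
for p in((220,412,"drop"),(187,426,"p1"),(213,382,"p2"),(249,406,"p3")): c(*p)
D=d["depth"]; m=(im.sum(-1)<140)&(W[...,2]>.155)&(W[...,2]<.18)&(W[...,0]<.54)&(W[...,1]<.07)
w=W[m]; print("pad",len(w),w.min(0).round(4),w.max(0).round(4),w.mean(0).round(4))
w=W.reshape(-1,3); w=w[(w[:,2]>.21)&(w[:,2]<.225)&(w[:,0]<.52)]; print("head",len(w),w.mean(0).round(4))
E
```

```text
t 16.15 plat z 0.166 1182 tool [0.477  0.1352 0.2887] F [0.13 0.07 1.  ] T [ 0.03  0.04 -0.02]
t 16.15 pos [0.477  0.1352 0.2887] F [0.13 0.07 1.  ] w 0.0569
travel [  33.2 -456.6   38.5] twist [0.02 0.06 1.27]
drop 76 [ 0.4543 -0.3229  0.0604] [ 0.4541 -0.3233  0.0604]
p1 76 [ 0.5467 -0.3686  0.0596] [ 0.5459 -0.3685  0.0607]
p2 70 [ 0.4731 -0.2457  0.0612] [ 0.4734 -0.2447  0.061 ]
p3 80 [ 0.376  -0.3048  0.0599] [ 0.3761 -0.3044  0.0607]
pad 13 [0.4638 0.0345 0.1647] [0.4911 0.0539 0.1704] [0.4807 0.0463 0.1672]
head 0 [nan nan nan]<stdin>:8: RuntimeWarning: Mean of empty slice.
  ret = um.true_divide(
```

>>> {"method": "jog_arm", "body": {"plan": [{"twist": [0,0,0],"travel": [3,-46,0],"jaw": 0.2},{"twist": [0,0,0],"travel": [7,-100,0],"jaw": 0.2},{"twist": [0,0,0.5],"travel": [11,-154,0],"jaw": 0.2},{"twist": [0,0,0.5],"travel": [15,-208,5],"jaw": 0.2},{"twist": [0,0,1],"travel": [19,-262,20],"jaw": 0.2},{"twist": [0,0,1.3],"travel": [23,-316,50],"jaw": 0.2},{"twist": [0,0,1.3],"travel": [27,-370,90],"jaw": 0.2},{"twist": [0,0,1.3],"travel": [31,-415,115],"jaw": 0.2},{"twist": [0,0,1.3],"travel": [33,-447,133],"jaw": 0.2},{"twist": [0,0,1.3],"travel": [33,-457,139],"jaw": 0.2}]}}

```text
clock: 17.45
tool_pos: [0.4525, -0.324, 0.1471]
orientation: [0.002, 1.0, 0.0, -0.001]
ft_force: [-0.7, 0.9, -0.2]
width: 0.0564
gripper_force: 0.0
```

```bash
python3 go.py 0.4543 -0.322 0.038 90; python3 - <<'E'
from h import *
d,W=cap("top"); t=d["image"][130:270,215:455]
e,W2=cap("side"); s=e["image"][130:330,210:410]
cv2.imwrite("pics/both.png",np.vstack([np.hstack([cv2.resize(s,(400,400),interpolation=3),np.zeros((400,400,3),np.uint8)])[:, :], np.zeros((0,800,3),np.uint8)])[:,:,::-1]) if 0 else cv2.imwrite("pics/both.png",np.hstack([cv2.resize(s,(400,400),interpolation=3),cv2.resize(t,(400,400),interpolation=3)])[:,:,::-1])
m=(d["image"].astype(int).sum(-1)<150)&(W[...,2]>.155)&(W[...,2]<.18)&(W[...,0]<.54)&(W[...,1]<.07)
w=W[m]; print("pad",len(w),w.min(0).round(4),w.max(0).round(4),w.mean(0).round(4))
w=W.reshape(-1,3); w=w[(w[:,2]>.208)&(w[:,2]<.225)&(w[:,0]<.52)&(w[:,1]>.05)]; print("head",len(w),w.mean(0).round(4),((w.min(0)+w.max(0))/2).round(4))
E
```

```text
t 17.45 pos [ 0.4525 -0.324   0.1471] F [-0.71  0.87 -0.24] w 0.0564
travel [ -2.1   2.  109. ] twist [ 0.01 -0.16 -0.18]Traceback (most recent call last):
  File "<stdin>", line 6, in <module>
    return umr_minimum(a, axis, None, out, keepdims, initial, where)
ValueError: zero-size array to reduction operation minimum which has no identity
```

View pics/both.png

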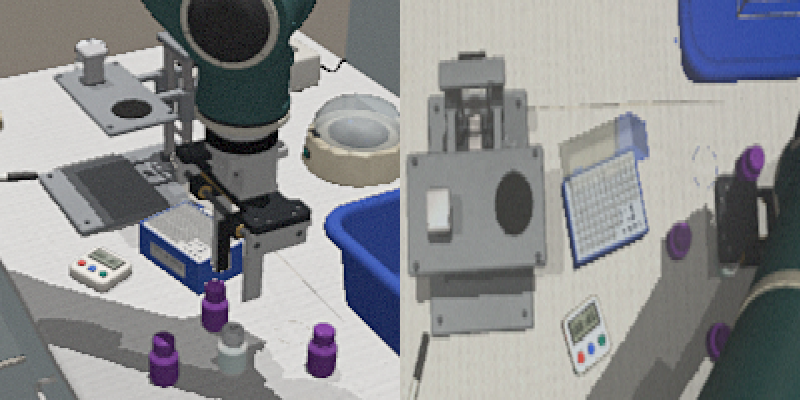

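The platform stays up (side crop (120,95)), and the gripper is over the grey-white bottle at (233,348). The measured pose is still settling onto the commanded one, so I descend straight.

>>> {"method": "jog_arm", "body": {"plan": [{"twist": [0,0,0],"travel": [0,0,0],"jaw": 0.2},{"twist": [0,0,0],"travel": [0,0,20],"jaw": 0.2},{"twist": [0,0,0],"travel": [0,0,35],"jaw": 0.2}]}}

```text
clock: 17.92
tool_pos: [0.4546, -0.3213, 0.1138]
orientation: [-0.001, 1.0, 0.0, 0.0]
ft_force: [0.5, 0.6, 0.7]
width: 0.0565
gripper_force: 0.0
```

```bash
python3 go.py 0.4543 -0.322 0.038 90
```

```text
t 17.925 pos [ 0.4546 -0.3213  0.1138] F [0.49 0.64 0.67] w 0.0565
travel [ 0.3 -0.7 75.8] twist [0.01 0.06 0.07]
```

>>> {"method": "jog_arm", "body": {"plan": [{"twist": [0,0,0],"travel": [0,-0.5,20],"jaw": 0.2},{"twist": [0,0,0],"travel": [0,-0.5,45],"jaw": 0.2},{"twist": [0,0,0],"travel": [0,-0.5,65],"jaw": 0.2},{"twist": [0,0,0],"travel": [0,-0.5,75],"jaw": 0.2},{"twist": [0,0,0],"travel": [0,-0.5,75],"jaw": 0.0},{"twist": [0,0,0],"travel": [0,-0.5,75],"jaw": -1},{"twist": [0,0,0],"travel": [0,-0.5,75],"jaw": -1},{"twist": [0,0,0],"travel": [0,-0.5,75],"jaw": -1},{"twist": [0,0,0],"travel": [0,-0.5,75],"jaw": -1},{"twist": [0,0,0],"travel": [0,-0.5,75],"jaw": -1}]}}

```text
clock: 19.18
tool_pos: [0.4543, -0.3232, 0.0394]
orientation: [0.0, 1.0, -0.0, 0.0]
ft_force: [-0.8, 0.6, 7.9]
width: 0.0326
gripper_force: 30.1
```

>>> {"method": "jog_arm", "body": {"plan": [{"twist": [0,0,0],"travel": [0,0,-10],"jaw": -1},{"twist": [0,0,0],"travel": [0,0,-40],"jaw": -1},{"twist": [0,0,0],"travel": [0,0,-80],"jaw": -1},{"twist": [0,0,0],"travel": [0,0,-120],"jaw": -1},{"twist": [0,0,0],"travel": [0,0,-160],"jaw": -1},{"twist": [0,0,0],"travel": [0,0,-200],"jaw": -1},{"twist": [0,0,0],"travel": [0,0,-220],"jaw": -1},{"twist": [0,0,0],"travel": [0,0,-225],"jaw": -1},{"twist": [0,0,0],"travel": [0,0,-225],"jaw": -1}]}}

```text
clock: 20.3
tool_pos: [0.4537, -0.3228, 0.2635]
orientation: [0.0, 1.0, 0.0, -0.0]
ft_force: [-0.2, 1.0, -0.2]
width: 0.0327
gripper_force: 30.0
```

```bash
python3 go.py 0.489 0.030 0.26 91.3;  python3 - <<'E'
from h import *
d,W=cap("top"); im=d["image"]
d,W3=cap("side")
m=(im.astype(int).sum(-1)<180)&(W[...,2]>.155)&(W[...,2]<.18)&(W[...,0]<.53)&(W[...,0]>.45)&(W[...,1]<.07)&(W[...,1]>-.01)
w=W[m]; print("pad",len(w)); 
if len(w): print(np.percentile(w,[2,50,98],axis=0).round(4))
w=W.reshape(-1,3); w=w[(w[:,2]>.208)&(w[:,2]<.225)&(w[:,0]<.52)&(w[:,1]>.05)]; print("head",len(w),w.mean(0).round(4))
cv2.imwrite("pics/s3.png",cv2.resize(d["image"][60:330,200:420],None,fx=2.2,fy=2.2,interpolation=3)[:,:,::-1])
E
```

```text
t 20.3 pos [ 0.4537 -0.3228  0.2635] F [-0.25  1.03 -0.24] w 0.0327
travel [-35.1 352.8   3.6] twist [ 0.01 -0.01 -1.32]
pad 213
[[0.4643 0.0056 0.1641]
 [0.4877 0.0323 0.1676]
 [0.5128 0.0538 0.1711]]
head 236 [0.4579 0.1295 0.2172]
```

View pics/s3.png

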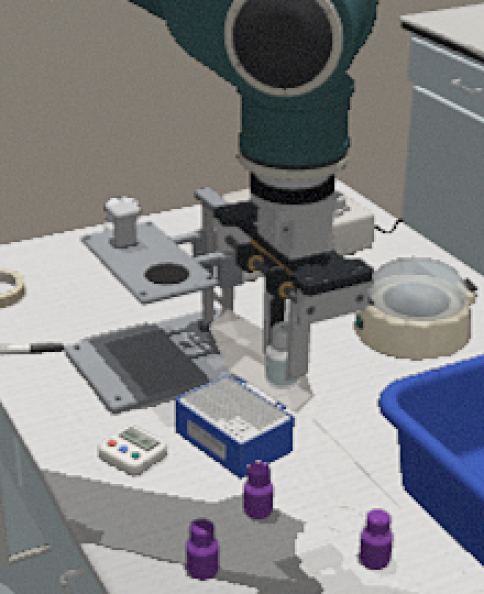

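The bottle is held upright at (280,360), and the pad centre is measured at (0.4885, 0.030), z≈0.1676. Moving over the pad.

>>> {"method": "jog_arm", "body": {"plan": [{"twist": [0,0,0],"travel": [-2,20,0],"jaw": -1},{"twist": [0,0,-0.3],"travel": [-6,60,0],"jaw": -1},{"twist": [0,0,-0.5],"travel": [-10,105,1],"jaw": -1},{"twist": [0,0,-0.7],"travel": [-15,150,1],"jaw": -1},{"twist": [0,0,-0.9],"travel": [-20,195,2],"jaw": -1},{"twist": [0,0,-1],"travel": [-24,240,3],"jaw": -1},{"twist": [0,0,-1.2],"travel": [-29,285,3],"jaw": -1},{"twist": [0,0,-1.3],"travel": [-32,320,3],"jaw": -1},{"twist": [0,0,-1.3],"travel": [-34,343,4],"jaw": -1},{"twist": [0,0,-1.3],"travel": [-35,353,4],"jaw": -1}]}}

```text
clock: 21.65
tool_pos: [0.4888, 0.031, 0.259]
orientation: [-0.012, 1.0, -0.0, -0.001]
ft_force: [-0.4, -0.6, -0.4]
width: 0.0327
gripper_force: 30.0
```

>>> {"method": "jog_arm", "body": {"plan": [{"twist": [0,0,0],"travel": [0,0,0],"jaw": -1},{"twist": [0,0,0],"travel": [0,0,10],"jaw": -1},{"twist": [0,0,0],"travel": [0,0,20],"jaw": -1},{"twist": [0,0,0],"travel": [0,0,30],"jaw": -1},{"twist": [0,0,0],"travel": [0,0,38],"jaw": -1},{"twist": [0,0,0],"travel": [0,0,42],"jaw": -1},{"twist": [0,0,0],"travel": [0,0,42],"jaw": -1},{"twist": [0,0,0],"travel": [0,0,42],"jaw": -1}]}}

```text
clock: 22.65
tool_pos: [0.4892, 0.03, 0.218]
orientation: [-0.011, 1.0, 0.0, 0.0]
ft_force: [0.4, 0.0, -0.2]
width: 0.0324
gripper_force: 30.0
```

```bash
python3 go.py 0.489 0.030 0.207 91.3
```

```text
t 22.65 pos [0.4892 0.03   0.218 ] F [ 0.4   0.05 -0.17] w 0.0324
travel [ 0.2  0.  11. ] twist [ 0.    0.02 -0.03]
```

>>> {"method": "jog_arm", "body": {"plan": [{"twist": [0,0,0],"travel": [0,0,3],"jaw": -1},{"twist": [0,0,0],"travel": [0,0,6],"jaw": -1},{"twist": [0,0,0],"travel": [0,0,8],"jaw": -1},{"twist": [0,0,0],"travel": [0,0,9],"jaw": -1},{"twist": [0,0,0],"travel": [0,0,9],"jaw": -1}]}}

```text
clock: 23.28
tool_pos: [0.489, 0.03, 0.2087]
orientation: [-0.011, 1.0, -0.0, -0.0]
ft_force: [0.3, -0.5, 0.2]
width: 0.0327
gripper_force: 30.0
```

>>> {"method": "jog_arm", "body": {"plan": [{"twist": [0,0,0],"travel": [0,0,0.5],"jaw": -1},{"twist": [0,0,0],"travel": [0,0,1],"jaw": -1},{"twist": [0,0,0],"travel": [0,0,1],"jaw": -1}]}}

```text
clock: 23.65
tool_pos: [0.4891, 0.03, 0.2078]
orientation: [-0.011, 1.0, -0.0, -0.0]
ft_force: [-0.2, -0.4, -0.1]
width: 0.0323
gripper_force: 30.0
```

>>> {"method": "jog_arm", "body": {"plan": [{"twist": [0,0,0],"travel": [0,0,0.4],"jaw": -1},{"twist": [0,0,0],"travel": [0,0,0.7],"jaw": -1},{"twist": [0,0,0],"travel": [0,0,0.7],"jaw": -1}]}}

```text
clock: 24.02
tool_pos: [0.4891, 0.03, 0.2071]
orientation: [-0.011, 1.0, -0.0, -0.0]
ft_force: [0.5, -0.2, -0.6]
width: 0.0327
gripper_force: 30.0
```

>>> {"method": "jog_arm", "body": {"plan": [{"twist": [0,0,0],"travel": [0,0,0.3],"jaw": -1},{"twist": [0,0,0],"travel": [0,0,0.6],"jaw": -1},{"twist": [0,0,0],"travel": [0,0,0.6],"jaw": -1}]}}

```text
clock: 24.4
tool_pos: [0.4891, 0.03, 0.2068]
orientation: [-0.011, 1.0, 0.0, 0.0]
ft_force: [-3.1, 0.4, 6.3]
width: 0.0329
gripper_force: 30.1
```

Touched the pad with about 6 N. Release, then retreat straight up.

>>> {"method": "jog_arm", "body": {"plan": [{"twist": [0,0,0],"travel": [0,0,0],"jaw": -0.1},{"twist": [0,0,0],"travel": [0,0,0],"jaw": 0.2},{"twist": [0,0,0],"travel": [0,0,0],"jaw": 0.2},{"twist": [0,0,0],"travel": [0,0,0],"jaw": 0.2},{"twist": [0,0,0],"travel": [0,0,0],"jaw": 0.2},{"twist": [0,0,0],"travel": [0,0,-5],"jaw": 0.2},{"twist": [0,0,0],"travel": [0,0,-20],"jaw": 0.2},{"twist": [0,0,0],"travel": [0,0,-45],"jaw": 0.2},{"twist": [0,0,0],"travel": [0,0,-75],"jaw": 0.2},{"twist": [0,0,0],"travel": [0,0,-110],"jaw": 0.2}]}}

```text
clock: 25.65
tool_pos: [0.4889, 0.0298, 0.3184]
orientation: [-0.011, 1.0, -0.0, 0.0]
ft_force: [-0.0, -0.0, -1.0]
width: 0.0566
gripper_force: 0.0
```

>>> {"method": "jog_arm", "body": {"plan": [{"twist": [0,0,0],"travel": [0,20,0],"jaw": 0.2},{"twist": [0,0,0],"travel": [0,60,0],"jaw": 0.2},{"twist": [0,0,0],"travel": [0,110,0],"jaw": 0.2},{"twist": [0,0,0],"travel": [0,160,0],"jaw": 0.2},{"twist": [0,0,0],"travel": [0,190,0],"jaw": 0.2},{"twist": [0,0,0],"travel": [0,200,0],"jaw": 0.2},{"twist": [0,0,0],"travel": [0,200,0],"jaw": 0.2}]}}

```text
clock: 26.52
tool_pos: [0.4847, 0.2296, 0.3169]
orientation: [-0.011, 1.0, -0.0, 0.0]
ft_force: [-0.1, -0.7, 0.2]
width: 0.0561
gripper_force: 0.0
```

```bash
python3 - <<'E'
from h import *
d,W=cap("top"); t=d["image"][130:270,215:455]
e,V=cap("side"); s=e["image"][110:310,190:390]
cv2.imwrite("pics/end.png",np.hstack([cv2.resize(s,(400,400),interpolation=3),cv2.resize(t,(400,400),interpolation=3)])[:,:,::-1])
w=W.reshape(-1,3); w=w[(w[:,2]>.224)&(w[:,2]<.236)&(abs(w[:,0]-.489)<.03)&(abs(w[:,1]-.03)<.03)]; print("cap",len(w),w.mean(0).round(4))
w=W.reshape(-1,3); w=w[(w[:,2]>.15)&(w[:,2]<.18)&(w[:,0]<.54)&(w[:,1]<.1)]; print("plat",np.median(w[:,2]).round(4))
E
```

```text
cap 99 [0.4882 0.0284 0.2287]
plat 0.1657
```

View pics/end.png

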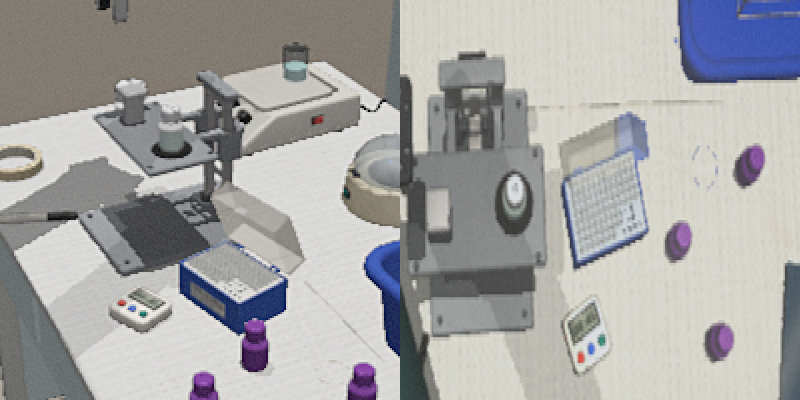

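The bottle stands upright on the pad (side crop (172,135), top crop (513,200)). The platform holds at 0.166, the gripper is clear, and the bystanders are where they were.

```bash
python3 -c "
from rig import env; print(env.hand_in())"
```

```text
the job is handed in; nothing more can be done
None
```

The platform hangs by itself on the upper rung, the dropper bottle stands upright on its pad, the things I could check in the final pictures had not moved, and the job was handed in at about 27 s; no verdict came back.

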